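# Register a coaster in the stamping platform, flip the plate over and press

### The arm

A 6-joint arm with a two-finger parallel gripper is mounted at the origin on the work surface; the furniture and walls round the work are solid. World frame = base frame: x ahead of the robot, y to its left, z up, the work surface at z = 0. Lengths are in m, angles in degrees, forces in N, time in s.
With the tool pointing down it reaches from about 0.375 to 0.9 m from the base axis. Payload 3.1 kg.
Tool frame: the origin (TCP) lies at the very end of the fingers, on their centre line; the grasp point (between the pads) lies 19 mm behind it; z points along the fingers, y is the line along which they close (so a half turn about z gives the same grasp; the last joint's range is limited). The gripper opens to 87 mm and grips with 3 to 60 N. Pads are 19 mm wide; open, the fingers measure 117 mm over their backs; the gripper's body (75 mm by 190 mm) begins 51 mm behind the grasp point.
Start: joints at [65.747, 30.224, 82.088, -0, 67.689, -10.227], TCP at [0.151, 0.606, 0.223] pointing down, gripper open.
Joint ranges: [-176.69, 176.69], [-43.24, 126.21], [12.49, 139.97], [-82, 262], [0, 151.66], [-163.58, 163.58]. Speed limits (degrees/s): [159.86, 159.86, 180, 180, 180, 180].

### API

Orientations are given as a 3x3 rotation matrix whose columns are the frame's x, y, z axes.
In Python, from rig import * gives the robot as it stands.
- The arm moves only by the tool jog_arm, never from a script. Its arguments are lists of equal length, an entry for each row: "delta_pos": the shift along the world's x, y, z in cm, a list of three; "turn": the turn about the world's z in degrees; "grip": the closure, from 0 (fully open) to 1 (shut). In form: {"delta_pos": [[x, y, z], ...], "turn": [turn, ...], "grip": [grip, ...]}. A call has 1 to 12 rows; each row is the pose to reach, as a shift and turn from the pose commanded when the call began; what a row does not reach only later rows make up. A row lasts 1/8 s, in which the tool goes at most 62.5 mm and 10.7 degrees, less where a joint would pass 70% of its speed; a pose out of reach is approached as far as the arm can. A call with a gripper value outside its range is refused whole. The fingers move at their own pace and stop on an object; the grip force is fixed at half the most. Time passes only in rows, so rows that repeat a pose let the fingers close. It gives the time, the measured TCP pose, the force, the opening and the grip force at its end, in the units of the state.
- read_state(): the state, without advancing time (a new reading comes with each control period).
- capture(name): name is "scene" or "top" or "wrist"; returns a dict with "color" (384x512x3 uint8, blue, green, red), "fovy" (degrees; the focal length in pixels is half the picture's height over the tangent of half this angle, whatever the lens; pixels are square), "cx", "cy" (the principal point, pixels), "camera_from_world" (4x4, takes a point from world to camera coordinates). Camera axes: x right, y up, looking along -z (the intrinsics and any distortion apply to the point x, -y, -z); pixel columns grow to the right and rows downward; lengths in m; the calibration is good to about 2 mm. A picture is of the moment at which its call begins. There is no depth.
- hand_in(): hands the job in; it is judged then, once.
The state is a dict: "time_s": time; "joint_positions": joint angles; "qvel": joint speeds; "tau": joint torques, N m; "position": TCP position; "tcp_rot": TCP orientation; "force": force on the tool from outside, world axes, zero at the start; "moment": the same for the moment, N m; "opening": opening from 0.0 (shut) to 1.0 (fully open); "grasp_force": force on a finger pad.
Only numpy, scipy, OpenCV 4.12 (cv2) and the standard library are available. Lean on these libraries where they do the work, as an engineer would, in place of code of your own. Each camera call takes 0.05 s, during which the arm holds its last target. There are 200 camera calls.

### The job

Get a print from the hinged stamping platform: with the fingertips, push the square wooden coaster on its bed fully home into the corner between the low fence (nearest the robot) and the hinge wall, so that it lies flat against both. Then tip the standing clear plate over onto the coaster and press it down until it lies flat on its two stop posts, and finish the program while still pressing it down there. Only push: do not pick the coaster up, and leave the other things on the table where they are.

Things in the scene. Friction and masses are not known exactly. Their poses are not given: they have to be found in the camera images.
- platform: Stamping platform, white base 140 x 175 mm (its x, y), fixed on a low wooden chest whose top is at z = 60 mm. Origin: centre of its underside; x away from the robot (yaw -0.12 to 0.12), y left to the hinge, z up. Flat dark bed, top at its z = 8 mm. Right and far edges open; stop posts 11 mm across, 22 mm high at (-55, -80) and (60, -80) mm; two disc magnets 3 mm high fixed at (61, 50) and (61, 65)
- corner (a point): Inner corner on the bed where fence and hinge wall meet, platform (-62, 73, 8) mm. Low fence along the near edge: inner face x = -62 mm, top z = 16 mm. Hinge wall along the left edge: inner face y = +73 mm, top z = 19 mm. The coaster is home with its origin at platform x = -19.5, y = +30.5 mm, its sides parallel to the base's
- coaster: Loose square plywood coaster, 85 x 85 x 9 mm, about 45 g, lying on the bed, a little out of the corner (7 to 28 mm off fence and wall) and up to 0.12 rad skew. Origin: centre of its underside; sides along its x and y, z up
- plate (a joint): Hinge angle of the clear plate with white rim, rad: 0 = shut, level on the stop posts, upper face at platform z = 27 mm; starts standing open at 1.62 to 1.85, leaning left past vertical (1.57). The hinge is stiff (0.2 N m): the plate stays where it is left and must be pushed all the way over, with 2 to 4 N at its free edge
- hinge (a point): Middle of the hinge axis, platform (0, 80, 24.5) mm; the axis runs along the platform's x. From it the plate, 5 mm thick and 140 mm wide along x, reaches 163 mm, with a 60 mm wide finger tab in the middle to 173 mm
- plate_edge (a point): middle of the plate's free edge, 163 mm from the hinge axis, on its outer face (the back, without the stamp): the left-facing face while it stands, the upper face when it is shut
- stamp (a joint): Squeeze of the foam under the stamp stuck on the plate's inner face, m: 0 = free, about 0.003 when the plate is pressed flat over the seated coaster. The foam gives at 4 N per mm and lifts the plate again when let go; about 5 N at the plate's free edge press it flat
- stamp_face (a point): centre of the face of the stamp (52 x 52 mm foam pad with a flower in rubber, 8 mm thick); it meets the middle of the seated coaster
- glitter_vial_1: bystander: glitter vial, 26 mm across, 53 mm high, on the chest at the right of the platform; origin at the centre of its underside
- ink_magenta: bystander: closed ink pad, 42 x 66 x 19 mm, on the chest at the right of the platform; origin at the centre of its underside
- tin_gold: bystander: round tin, 64 mm across, 34 mm high, on the table in front of the chest; origin at the centre of its underside
- stamp_block_2: bystander: wooden stamp block, 45 x 68 x 20 mm, on the table in front of the chest; origin at the centre of its underside
- glue_bottle: bystander: glue bottle, 39 mm across, 134 mm high, at the right back; origin at the centre of its underside
- handle_stamp: bystander: turned wooden handle stamp, 37 mm across, 68 mm high, at the left; origin at the centre of its underside

How it is judged:
By the outcome, as a careful person would: the job done as asked, in the order asked, and still so for the second after the job is handed in, while the arm keeps its last pose, push and grip.
It also fails if it takes over 58 s, if anything falls off the work surface, if the arm or the gripper's body presses on something with over 40 N, if the wrist force passes 120 N, or if a joint passes its speed limit or range.

## Working session

There is one attempt and no reset: what is moved stays moved. The work goes in short steps, Python scripts to look and compute and a tool call to move; the robot and the scene stay as the last step left them, time stands still between calls to the robot, and variables do not carry over. Pictures are saved under pics/ and viewed, at most 10 in all, crops included, and the job is handed in when it is done.

Besides the shell and the picture viewer there is one more tool, called after "Request:" as a command line: name --pt "numbers of a row" for each row, then --argument value for the rest. jog_arm: Moves the arm, as the interface text tells. Its arguments: {"type":"object","properties":{"delta_pos":{"type":"array"},"turn":{"type":"array"},"grip":{"type":"array"}},"required":["delta_pos","turn","grip"]}

```bash
mkdir -p pics; cat > h.py <<'E'
from rig import *
import numpy as np, cv2
def K(c):
    h,w=c["color"].shape[:2]; f=h/2/np.tan(np.radians(c["fovy"])/2); return f,c["cx"],c["cy"]
def ray(c,u,v,z):
    f,cx,cy=K(c); T=np.linalg.inv(np.array(c["camera_from_world"]))
    d=T[:3,:3]@np.array([(u-cx)/f,-(v-cy)/f,-1]); o=T[:3,3]
    return o+d*(z-o[2])/d[2]
def proj(c,p):
    f,cx,cy=K(c); q=np.array(c["camera_from_world"])@np.append(p,1)
    return np.array([cx+f*q[0]/-q[2], cy-f*q[1]/-q[2]])
E
python3 - <<'E'
from h import *
ims=[]
for n in("scene","top"):
    c=capture(n); np.save(f"{n}.npy",c,allow_pickle=True); cv2.imwrite(f"pics/{n}0.png",c["color"])
    print(n,[k for k in c],c["fovy"],c["cx"],c["cy"],np.linalg.inv(c["camera_from_world"])[:3].round(3).tolist())
s=read_state();print(s["time_s"],s["position"],s["tcp_rot"],s["force"],s["opening"])
E
```

```text
scene ['color', 'fovy', 'cx', 'cy', 'camera_from_world'] 49.19256103163364 260.2072139460307 195.31563037189406 [[-0.532, 0.375, -0.759, -0.283], [-0.847, -0.231, 0.479, 0.647], [0.004, 0.898, 0.441, 0.531]]
top ['color', 'fovy', 'cx', 'cy', 'camera_from_world'] 54.150562567064156 258.3002917270096 186.709895116057 [[0.026, 0.993, -0.119, 0.334], [-1.0, 0.024, -0.018, 0.14], [-0.015, 0.119, 0.993, 0.937]]
0.1 [0.15118221 0.60574706 0.22166459] [[-9.70179560e-01  2.42386012e-01 -8.01416432e-04]
 [ 2.42387094e-01  9.70177964e-01 -1.79303401e-03]
 [ 3.42910199e-04 -1.93381795e-03 -9.99998071e-01]] [-0.30029494 -0.05576458 -0.3702263 ] 0.9945414099886923
```

View pics/scene0.png

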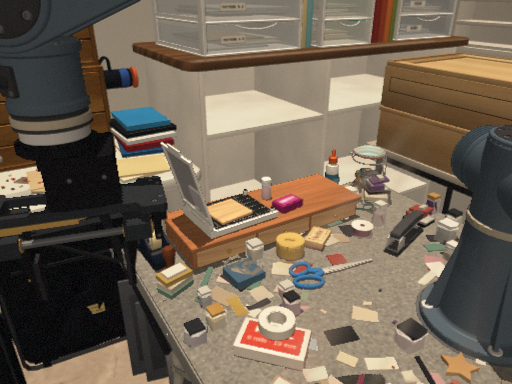

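View pics/top0.png

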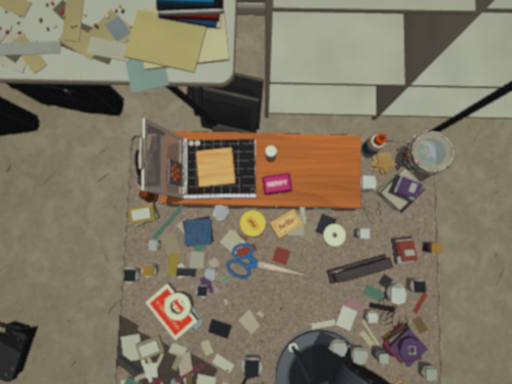

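Scene: the platform with its standing plate is on the left end of the chest. Top: the coaster is at about (215,167), the bed spans u 185–256, v 138–197, and the plate is leaning left over u 143–185. I'll measure this in an enlarged crop.

```bash
python3 - <<'E'
from h import *
c=np.load("top.npy",allow_pickle=True).item()
im=c["color"][118:218,125:300]; cv2.imwrite("pics/t1.png",cv2.resize(im,None,fx=4.5,fy=4.5,interpolation=cv2.INTER_CUBIC))
for p,z in(((256,140),.068),((256,196),.068),((187,138),.06),((235,168),.077),((215,167),.077),((196,150),.077),((271,152),.113),((277,184),.079)):
    print(p,ray(c,*p,z).round(4))
c=capture("wrist"); cv2.imwrite("pics/w0.png",c["color"]); print(c["fovy"],np.linalg.inv(c["camera_from_world"])[:3].round(3).tolist())
E
```

```text
(256, 140) [0.5484 0.1638 0.068 ]
(256, 196) [0.4155 0.1602 0.068 ]
(187, 138) [0.5516 0.3294 0.06  ]
(235, 168) [0.4787 0.2105 0.077 ]
(215, 167) [0.4799 0.2571 0.077 ]
(196, 150) [0.5191 0.3032 0.077 ]
(271, 152) [0.5107 0.1283 0.113 ]
(277, 184) [0.4433 0.1124 0.079 ]
66.77783858366053 [[0.241, -0.94, -0.243, 0.085], [0.97, 0.233, 0.062, 0.622], [-0.002, -0.251, 0.968, 0.385]]
```

View pics/t1.png

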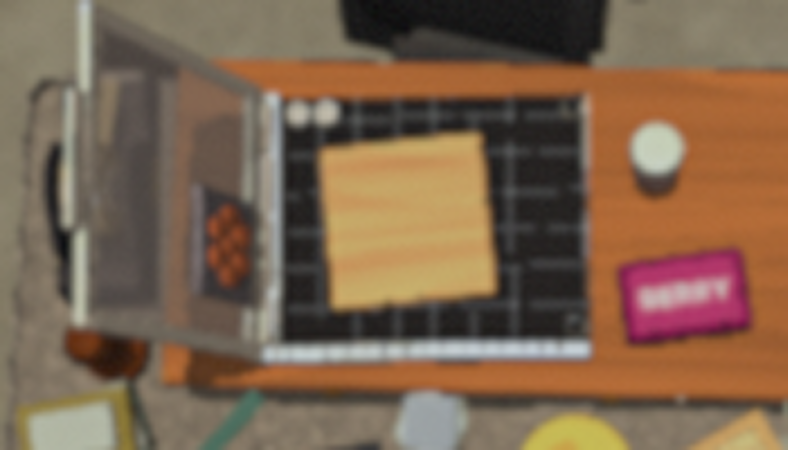

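Request:
jog_arm --pt "0 0 6" --pt "3 -4 9" --pt "7 -8 9" --pt "11 -13 9" --pt "15 -18 9" --pt "19 -23 9" --pt "23 -28 9" --pt "27 -33 9" --pt "30 -38 9" --pt "33 -42 7" --pt "33 -42 2" --pt "33 -42 -2" --turn '[0,-8,-16,-24,-32,-40,-48,-56,-64,-70,-74.5,-74.5]' --grip '[0.5,0.5,0.5,0.5,0.5,0.5,0.5,0.5,0.5,0.5,0.5,0.5]'

```text
time_s: 1.65
position: [0.4814, 0.1852, 0.2009]
tcp_rot: [[-0.023, 1.0, -0.001], [1.0, 0.023, -0.0], [-0.0, -0.001, -1.0]]
force: [0.7, -0.1, 0.2]
opening: 0.501
grasp_force: 0.0
```

```bash
python3 - <<'E'
from h import *
c=capture("wrist"); np.save("w1.npy",c,allow_pickle=True); cv2.imwrite("pics/w1.png",cv2.resize(c["color"],None,fx=1.5,fy=1.5)); s=read_state();print(s["time_s"],s["position"],s["tcp_rot"].round(3).tolist() if hasattr(s["tcp_rot"],'round') else s["tcp_rot"],s["force"],s["opening"]);print(np.linalg.inv(c["camera_from_world"])[:3].round(3).tolist(),c["cx"],c["cy"])
E
```

```text
1.7 [0.47764124 0.18484304 0.19623041] [[-0.024, 1.0, -0.011], [1.0, 0.024, -0.002], [-0.001, -0.011, -1.0]] [-0.07050976 -0.27175019 -2.66021144] 0.49795557004686664
[[1.0, -0.024, -0.005, 0.481], [0.024, 0.968, 0.251, 0.253], [-0.001, -0.251, 0.968, 0.364]] 257.3532814727628 192.87861675979138
```

View pics/w1.png

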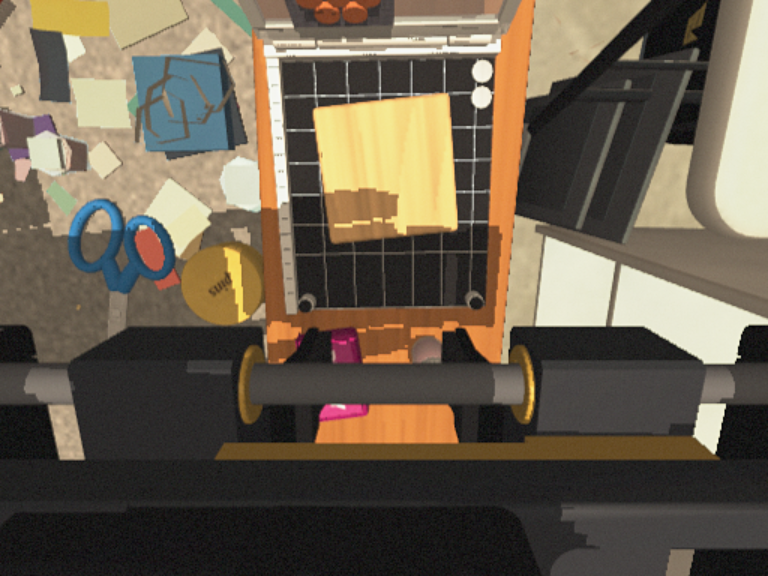

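The wrist view shows (in 1.5x pixels) the coaster corners at (314,107), (448,94), (457,229), (332,243), the magnets at (482,71), (481,97), and the post tops at (307,303), (475,300).

```bash
cat > m.py <<'E'
from h import *
def fit(P,W):  # W = R P + t, 2D rigid
    P=np.array(P,float);W=np.array(W);p=P-P.mean(0);w=W-W.mean(0)
    a=np.arctan2((p[:,0]*w[:,1]-p[:,1]*w[:,0]).sum(),(p*w).sum()); R=np.array([[np.cos(a),-np.sin(a)],[np.sin(a),np.cos(a)]])
    t=W.mean(0)-R@P.mean(0); return a,R,t,(W-(P@R.T+t))*1e3
def coaster(c,poly=None):
    hsv=cv2.cvtColor(c["color"],cv2.COLOR_BGR2HSV); m=cv2.inRange(hsv,(12,60,70),(32,200,255))
    m[:, :180]=0; m[:30]=0; m[175:]=0; m[:,325:]=0
    m=cv2.morphologyEx(m,cv2.MORPH_OPEN,np.ones((5,5)))
    k=max(cv2.findContours(m,0,2)[0],key=cv2.contourArea); return cv2.boxPoints(cv2.minAreaRect(k)),cv2.contourArea(k)
E
python3 - <<'E'
from m import *
c=np.load("w1.npy",allow_pickle=True).item()
r=lambda u,v,z: ray(c,u/1.5,v/1.5,z)[:2]
P=[(61,65),(61,50),(-55,-80),(60,-80)]
W=[r(482,71,.071),r(481,97,.071),r(307,303,.082),r(475,300,.082)]
a,R,t,e=fit(np.array(P)/1e3,W);print("platform",a,t,e.round(1).tolist())
C=np.array([r(314,107,.077),r(448,94,.077),r(457,229,.077),r(332,243,.077)])
print("sides",[np.linalg.norm(C[i]-C[i-1]).round(4) for i in range(4)])
print("corners plat",(((C-t)@R)*1e3).round(1).tolist(), "centre",((C.mean(0)-t)@R*1e3).round(1))
b,A=coaster(c);B=np.array([ray(c,u,v,.077)[:2] for u,v in b]);print(b.tolist(),((B-t)@R*1e3).round(1).tolist())
for u,v,z in((287,180,.076),(390,50,.079)): print(((r(u,v,z)-t)@R*1e3).round(1))
E
```

```text
platform 0.04013587606048343 [0.47956326 0.25025552] [[-0.3, -1.1], [-0.3, -0.9], [1.4, 0.9], [-0.8, 1.1]]
sides [np.float64(0.0841), np.float64(0.0821), np.float64(0.0823), np.float64(0.0826)]
corners plat [[-42.5, 44.1], [39.3, 50.2], [46.8, -31.8], [-35.5, -39.7]] centre [2.  5.7]
[[206.99949645996094, 70.59580993652344], [298.8115234375, 60.82856750488281], [308.64813232421875, 153.29273986816406], [216.83612060546875, 163.0599822998047]] [[-44.6, 44.8], [39.4, 51.7], [50.7, -32.4], [-40.0, -40.6]]
[-62.4   1.1]
[ 4.4 74.4]
```

Request:
jog_arm --pt "0 0.4 -3" --pt "0 0.4 -7" --pt "0 0.4 -10" --pt "0 0.4 -11.5" --pt "0 0.4 -11.5" --turn '[0.8,0.8,0.8,0.8,0.8]' --grip '[0.5,0.5,0.5,0.5,0.5]'

```text
time_s: 2.33
position: [0.4812, 0.1904, 0.0873]
tcp_rot: [[-0.04, 0.999, -0.001], [0.999, 0.04, -0.0], [-0.0, -0.001, -1.0]]
force: [-0.0, -0.5, 0.5]
opening: 0.505
grasp_force: 0.0
```

Request:
jog_arm --pt "0 0 -0.8" --pt "0 0 -1.5" --pt "0 0 -1.5" --pt "0 0.6 -1.5" --pt "0 1.1 -1.5" --pt "-0.1 1.6 -1.5" --pt "-0.1 2.1 -1.5" --pt "-0.1 2.6 -1.5" --pt "-0.1 3.0 -1.5" --pt "-0.1 3.4 -1.5" --pt "-0.1 3.6 -1.5" --pt "-0.1 3.6 -1.5" --turn '[0,0,0,0,0,0,0,0,0,0,0,0]' --grip '[0.5,0.5,0.5,0.5,0.5,0.5,0.5,0.5,0.5,0.5,0.5,0.5]'

```text
time_s: 3.82
position: [0.4804, 0.2265, 0.0725]
tcp_rot: [[-0.04, 0.999, -0.0], [0.999, 0.04, 0.0], [0.0, -0.0, -1.0]]
force: [-0.4, 1.0, -0.3]
opening: 0.504
grasp_force: 0.0
```

Request:
jog_arm --pt "0 0.1 0" --pt "0 0.2 0" --pt "0 0.3 0" --pt "0 0.3 0" --turn '[0,0,0,0]' --grip '[0.5,0.5,0.5,0.5]'

```text
time_s: 4.32
position: [0.4805, 0.2273, 0.0725]
tcp_rot: [[-0.041, 0.999, -0.001], [0.999, 0.041, -0.003], [-0.003, -0.001, -1.0]]
force: [1.0, -7.9, 1.4]
opening: 0.499
grasp_force: 4.2
```

Request:
jog_arm --pt "0 -1 0" --pt "0 -1 3" --pt "3 1 3.5" --pt "6 4 3.5" --pt "7 5.4 3.5" --pt "7 5.4 3" --pt "7 5.4 1" --pt "7 5.4 0" --pt "7 5.4 0" --turn '[0,0,0,0,0,0,0,0,0]' --grip '[0.5,0.5,1,1,1,1,1,1,1]'

```text
time_s: 5.45
position: [0.5491, 0.2825, 0.0714]
tcp_rot: [[-0.039, 0.999, -0.003], [0.999, 0.039, -0.001], [-0.001, -0.003, -1.0]]
force: [0.5, -0.3, -0.8]
opening: 0.002
grasp_force: 0.0
```

Request:
jog_arm --pt "-0.6 0 0" --pt "-1.1 0 0" --pt "-1.6 -0.1 0" --pt "-2.1 -0.1 0" --pt "-2.5 -0.1 0" --pt "-2.9 -0.1 0" --pt "-3.1 -0.1 0" --pt "-3.1 -0.1 0" --turn '[0,0,0,0,0,0,0,0]' --grip '[1,1,1,1,1,1,1,1]'

```text
time_s: 6.45
position: [0.5191, 0.2824, 0.0725]
tcp_rot: [[-0.04, 0.999, -0.001], [0.999, 0.04, -0.0], [-0.0, -0.001, -1.0]]
force: [-0.1, 0.6, 0.1]
opening: 0.003
grasp_force: 0.0
```

Request:
jog_arm --pt "-0.1 0 0" --pt "-0.2 0 0" --pt "-0.3 0 0" --pt "-0.3 0 0" --turn '[0,0,0,0]' --grip '[1,1,1,1]'

```text
time_s: 6.95
position: [0.5162, 0.2823, 0.0725]
tcp_rot: [[-0.04, 0.999, -0.0], [0.999, 0.04, -0.0], [-0.0, -0.0, -1.0]]
force: [-0.3, 0.2, 0.4]
opening: 0.009
grasp_force: 0.0
```

Request:
jog_arm --pt "-0.1 0 0" --pt "-0.2 0 0" --pt "-0.3 0 0" --pt "-0.3 0 0" --turn '[0,0,0,0]' --grip '[1,1,1,1]'

```text
time_s: 7.45
position: [0.5133, 0.2824, 0.0725]
tcp_rot: [[-0.04, 0.999, -0.0], [0.999, 0.04, 0.0], [0.0, -0.0, -1.0]]
force: [-0.6, -1.3, -0.6]
opening: 0.009
grasp_force: 0.0
```

Request:
jog_arm --pt "-0.1 0 0" --pt "-0.2 0 0" --pt "-0.3 0 0" --pt "-0.3 0 0" --turn '[0,0,0,0]' --grip '[1,1,1,1]'

```text
time_s: 7.95
position: [0.5102, 0.2824, 0.0725]
tcp_rot: [[-0.04, 0.999, -0.0], [0.999, 0.04, -0.0], [0.0, -0.0, -1.0]]
force: [0.6, 0.5, 0.1]
opening: 0.006
grasp_force: 0.0
```

```bash
python3 - <<'E'
from h import *
c=capture("wrist"); np.save("w2.npy",c,allow_pickle=True); cv2.imwrite("pics/w2.png",cv2.resize(c["color"],None,fx=1.5,fy=1.5)); print(read_state()["force"])
E
```

```text
[-0.08200966  0.56459091  0.12476055]
```

View pics/w2.png

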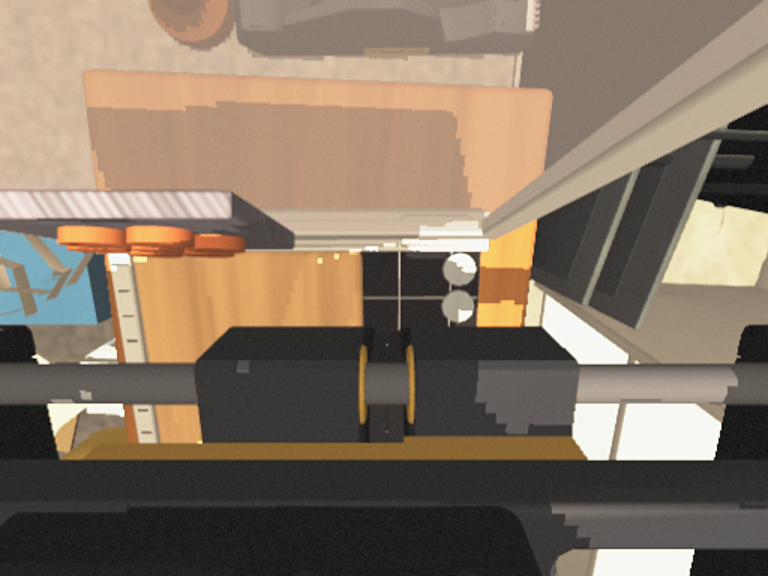

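The coaster is almost at the fence: its near edge is at u≈135, beside the white fence. The fingertips are slimmer at the tip than I assumed, so I'll keep going until they touch.

Request:
jog_arm --pt "-0.1 0 0" --pt "-0.2 0 0" --pt "-0.3 0 0" --pt "-0.3 0 0" --turn '[0,0,0,0]' --grip '[1,1,1,1]'

```text
time_s: 8.5
position: [0.5093, 0.2824, 0.073]
tcp_rot: [[-0.04, 0.999, 0.004], [0.999, 0.04, 0.001], [0.0, 0.004, -1.0]]
force: [5.1, -1.5, -1.7]
opening: 0.004
grasp_force: 2.5
```

Request:
jog_arm --pt "-0.1 0 0" --pt "-0.15 0 0" --pt "-0.15 0 0" --turn '[0,0,0]' --grip '[1,1,1]'

```text
time_s: 8.88
position: [0.5093, 0.2825, 0.0733]
tcp_rot: [[-0.04, 0.999, 0.007], [0.999, 0.04, 0.001], [0.001, 0.007, -1.0]]
force: [6.5, -2.5, -1.4]
opening: 0.009
grasp_force: 3.4
```

Request:
jog_arm --pt "1.3 0 0" --pt "1.3 0 3" --pt "-1 -3 3.5" --pt "-4.5 -6.9 3.5" --pt "-4.5 -6.9 3" --pt "-4.5 -6.9 1" --pt "-4.5 -6.9 0.1" --pt "-4.5 -6.5 0" --pt "-4.5 -6.0 0" --pt "-4.5 -5.6 0" --pt "-4.5 -5.3 0" --pt "-4.5 -5.3 0" --turn '[0,0,0,0,0,0,0,0,0,0,0,0]' --grip '[1,1,0.5,0.5,0.5,0.5,0.5,0.5,0.5,0.5,0.5,0.5]'

```text
time_s: 10.38
position: [0.4613, 0.2267, 0.0729]
tcp_rot: [[-0.043, 0.999, 0.0], [0.999, 0.043, -0.005], [-0.005, -0.0, -1.0]]
force: [1.2, -12.4, 0.2]
opening: 0.498
grasp_force: 6.3
```

Request:
jog_arm --pt "0 -1 0" --pt "0 -1.5 4" --pt "1 -3 9" --pt "2 -4.3 13" --pt "2 -4.3 13" --pt "2 -4.3 13" --turn '[0,0,0,0,0,0]' --grip '[0.5,0.5,0.5,0.5,0.5,1]'

```text
time_s: 11.12
position: [0.4799, 0.1865, 0.2021]
tcp_rot: [[-0.04, 0.999, -0.001], [0.999, 0.04, 0.0], [0.0, -0.001, -1.0]]
force: [-0.4, -0.5, -0.4]
opening: 0.449
grasp_force: 0.0
```

```bash
python3 - <<'E'
from h import *
c=capture("wrist"); np.save("w3.npy",c,allow_pickle=True); cv2.imwrite("pics/w3.png",cv2.resize(c["color"][:240,140:380],None,fx=3,fy=2.5,interpolation=cv2.INTER_CUBIC)); s=read_state();print(s["position"])
E
```

```text
[0.47941318 0.18648985 0.20145067]
```

View pics/w3.png

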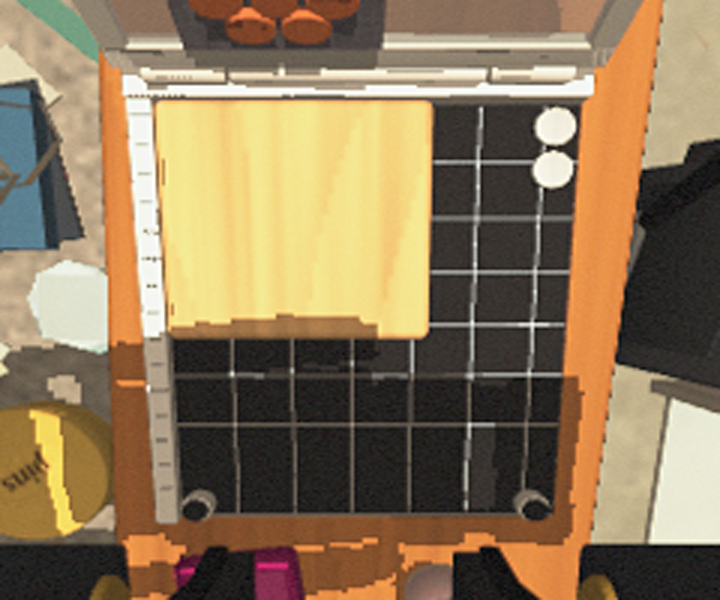

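The coaster lies flush against both the fence (left edge, u≈160) and the hinge wall (top edge, v≈100). Next I'll go over the plate to its left side.

Request:
jog_arm --pt "0 0 5" --pt "0 0 10" --pt "0 3 10.5" --pt "0 8 10.5" --pt "-0.3 13 10.5" --pt "-0.5 18 10.5" --pt "-0.6 22 10.5" --pt "-0.6 22.5 10" --pt "-0.6 22.5 6" --pt "-0.6 22.5 2.8" --pt "-0.6 22.5 2.8" --turn '[0,0,0,0,0,0,0,0,0,0,0]' --grip '[1,1,1,1,1,1,1,1,1,1,1]'

```text
time_s: 12.55
position: [0.4722, 0.4091, 0.2262]
tcp_rot: [[-0.039, 0.999, -0.009], [0.999, 0.039, -0.006], [-0.005, -0.009, -1.0]]
force: [0.0, -0.1, 0.9]
opening: 0.007
grasp_force: 0.0
```

Request:
jog_arm --pt "0 -1 0" --pt "0 -2 0" --pt "0 -3 0" --pt "0.1 -4 0.1" --pt "0.1 -5 0.3" --pt "0.2 -6 0.4" --pt "0.2 -6.9 0.4" --pt "0.2 -7.4 0.4" --pt "0.2 -7.4 0.4" --turn '[0,0,0,0,0,0,0,0,0]' --grip '[1,1,1,1,1,1,1,1,1]'

```text
time_s: 13.68
position: [0.4767, 0.3367, 0.2343]
tcp_rot: [[-0.039, 0.999, -0.001], [0.999, 0.039, -0.001], [-0.001, -0.001, -1.0]]
force: [-0.5, -0.2, 1.0]
opening: 0.005
grasp_force: 0.0
```

```bash
python3 - <<'E'
from h import *
c=capture("scene"); cv2.imwrite("pics/s2.png",cv2.resize(c["color"][110:270,140:380],None,fx=3,fy=3,interpolation=cv2.INTER_CUBIC))
E
```

```text
(no output)
```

View pics/s2.png

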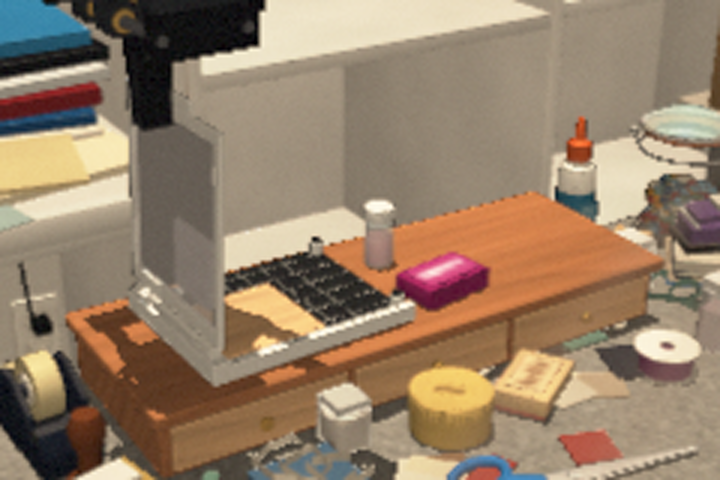

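The plate is now upright, with the fingers behind its tab at about (150,110) in the crop. I'll follow the arc down.

Request:
jog_arm --pt "0 -1.1 0" --pt "0.1 -2.3 -0.2" --pt "0.1 -3.4 -0.4" --pt "0.2 -5.2 -1.1" --pt "0.2 -7.0 -1.9" --pt "0.3 -8.6 -3.0" --pt "0.3 -10.1 -4.2" --pt "0.4 -11.4 -5.7" --pt "0.4 -12.6 -7.3" --pt "0.5 -13.4 -8.5" --pt "0.5 -14.0 -9.6" --pt "0.5 -14.0 -9.6" --turn '[0,0,0,0,0,0,0,0,0,0,0,0]' --grip '[1,1,1,1,1,1,1,1,1,1,1,1]'

```text
time_s: 15.22
position: [0.4813, 0.1967, 0.1375]
tcp_rot: [[-0.039, 0.999, -0.002], [0.999, 0.039, -0.001], [-0.001, -0.002, -1.0]]
force: [0.0, 0.5, -0.5]
opening: 0.006
grasp_force: 0.0
```

Request:
jog_arm --pt "0 -0.5 -1.2" --pt "0 -0.9 -2.4" --pt "0 -1.2 -3.4" --pt "0 -1.4 -4.2" --pt "0 -1.4 -4.6" --pt "0 -1.4 -4.8" --pt "0 -1.4 -4.8" --turn '[0,0,0,0,0,0,0]' --grip '[1,1,1,1,1,1,1]'

```text
time_s: 16.1
position: [0.4819, 0.1834, 0.0905]
tcp_rot: [[-0.039, 0.999, -0.0], [0.999, 0.039, 0.0], [0.0, -0.0, -1.0]]
force: [0.0, 0.1, 0.2]
opening: 0.008
grasp_force: 0.0
```

Request:
jog_arm --pt "0 0 -0.2" --pt "0 0 -0.3" --pt "0 0 -0.5" --pt "0 0 -0.5" --turn '[0,0,0,0]' --grip '[1,1,1,1]'

```text
time_s: 16.6
position: [0.482, 0.1834, 0.0872]
tcp_rot: [[-0.04, 0.999, 0.001], [0.999, 0.04, -0.0], [-0.0, 0.001, -1.0]]
force: [-2.5, -1.5, 15.3]
opening: 0.004
grasp_force: 7.5
```

```bash
python3 - <<'E'
from h import *
c=capture("scene"); cv2.imwrite("pics/s3.png",cv2.resize(c["color"][140:270,150:350],None,fx=4,fy=4,interpolation=cv2.INTER_CUBIC)); s=read_state(); print(s["force"],s["position"])
E
```

```text
[-2.3178286  -1.01723441 15.32631969] [0.482052   0.18338318 0.08720888]
```

View pics/s3.png

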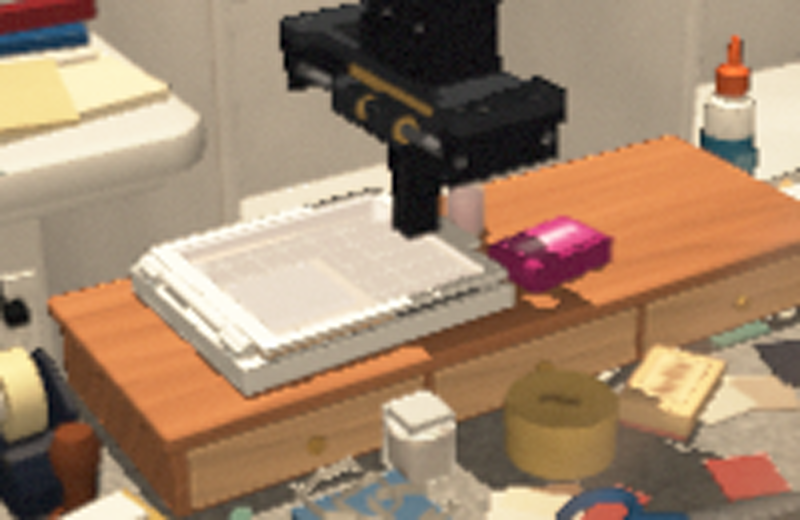

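The plate looks level, pressed at about (415,215) in the crop. The tip is at z = 87.2 mm (flat is 87) with 15 N. One small extra press will show whether it is on its stops.

Request:
jog_arm --pt "0 0 -0.1" --pt "0 0 -0.1" --pt "0 0 -0.1" --pt "0 0 -0.1" --turn '[0,0,0,0]' --grip '[1,1,1,1]'

```text
time_s: 17.15
position: [0.4821, 0.1834, 0.0871]
tcp_rot: [[-0.04, 0.999, 0.001], [0.999, 0.04, 0.0], [-0.0, 0.001, -1.0]]
force: [-4.3, -0.9, 21.8]
opening: 0.004
grasp_force: 10.8
```

Force rose 6.5 N for 0.1 mm of travel, so it is on its stops.

```bash
python3 -c "
from rig import *
print(hand_in())"
```

```text
the job is handed in; nothing more can be done
None
```

I pushed the coaster home against the fence and hinge wall, tipped the plate shut onto its stop posts, and handed the job in at about 17 s while still pressing it flat with about 22 N; no verdict came back.

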